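# Clamp the culture chest and hold its purge cartridge on the valve

## Task

Get the culture chest ready for flushing: first swing the steel clamp bar on its lid closed until it lies flat in its catch. Then take the gas cartridge that stands on the bench, press its coupler squarely onto the tilted nipple until it snaps fully on, and keep pushing so that the spring-loaded nipple is held well in, past the middle of its travel. Finish like that, still gripping the cartridge and holding the nipple in, and leave the bottle, dishes, lamp, jar and spatula where they are.

Things in the scene. Friction and masses are not known exactly. Their poses are not given: they have to be found in the camera images.
- chest: Dark metal culture chest with a grey lid, 200 (its x) by 260 (its y) by 120 tall, fixed to the bench. Origin under its centre; x points to its back, y to its left, z up. The lid's top is flat at z = 120. On the lid: the steel clamp bar on the left, the valve block with the nipple on the right.
- hasp (a joint): Angle of the steel clamp bar (hinged latch) in rad: 0 = closed, lying level in its catch; grows as it swings up and outwards to the chest's left (about 1.57 = upright, 1.9 = stop). Stiff hinge: it stays where it is left; about 1 to 2 N at its free end moves it.
- hasp_hinge (a point): Hinge axis of the clamp bar, at mid width, at (0, 115, 132) in the chest's frame; the axis runs along the chest's x. Closed, the bar reaches 93 from the hinge towards the chest's right (-y). It is 18 wide and 6 thick (mid thickness on the hinge axis). Catch: two prongs on the lid 57 from the hinge, tops 4 above the hinge axis; ears at the hinge reach 10 above it.
- hasp_tab (a point): Centre of the outer face (the upper one when closed) of the tab at the bar's free end, 85 from the hinge; tab 26 by 16. Its z is the outward normal of that face, which is the face to push on. Moves with the bar.
- nipple_tip (a point): Top of the round head of the nipple, a steel ball head of 16 diameter on a neck of 10 diameter that stands 48 proud of a bush (26 diameter) on a 50 mm square block. Its z axis is the nipple's axis pointing outwards: tilted 0.5 rad from vertical, leaning to the chest's front (-x). Site moves with the nipple. Head centre is 8 below the tip along z.
- nipple (a joint): How far the spring-loaded nipple is pushed in along its axis, m: 0 = out, 0.010 = stop. The spring needs about 10 N to begin to move it and 14 N at the stop; it pushes back out when let go.
- cartridge_center (a point): Centre, half-way up, of the loose steel gas cartridge with a snap coupler at its lower end: 110 tall, 0.3 kg, standing upright, coupler mouth down on the bench. z axis points from the mouth to the plain end. The eight-sided coupler is 46 across flats and takes up the lowest 34; above it the plain round body, 30 diameter, is the part to grip.
- coupler_mouth (a point): Centre of the coupler's open mouth, on the cartridge's axis, 55 from its centre. A funnel 38 wide narrows in 10 to a bore 18.6 wide with a flat bottom 30 from the mouth. Spring jaws in the bore snap over the nipple's ball head: resistance starts when the ball's tip is 12 short of the bottom, is about 6 N at most, and ends with the tip at the bottom.
- coupler_seat (a point): Centre of the bottom of the coupler's bore, on the cartridge's axis, 30 from the mouth and 25 from the cartridge's centre towards the mouth. It meets nipple_tip when the coupler is snapped fully on.
- bottle: Bystander, to be left alone: clear capped bottle, 66 diameter, 190 tall (mm). Origin under its centre.
- dish_stack: Bystander, to be left alone: three stacked round culture dishes, 90 diameter, 41 tall (mm). Origin under its centre.
- dish: Bystander, to be left alone: single round culture dish, 90 diameter, 13 tall (mm). Origin under its centre.
- lamp: Bystander, to be left alone: small glass spirit lamp, 72 diameter, 84 tall (mm). Origin under its centre.
- jar: Bystander, to be left alone: amber glass jar with a lid, 68 diameter, 85 tall (mm). Origin under its centre.
- spatula: Bystander, to be left alone: spatula lying flat, 140 long. Origin under its middle.

How it is judged:
By the outcome, as a careful person would: the job done as asked, in the order asked, and still so for the second after the job is handed in, while the arm keeps its last pose, push and grip.
It also fails if it takes over 64 s, if anything falls off the work surface, if the arm or the gripper's body presses on something with over 40 N, if the wrist force passes 120 N, or if a joint passes its speed limit or range.

## Robot

A 7-joint arm with a two-finger parallel gripper is mounted at the origin on the work surface. World frame = base frame: x ahead of the robot, y to its left, z up, the work surface at z = 0. Lengths are in m, angles in rad, forces in N, time in s.
With the tool pointing down it reaches from about 0.425 to 0.925 m from the base axis. Payload 6.8 kg.
Tool frame: the origin (TCP) lies at the very end of the fingers, on their centre line; the grasp point (between the pads) lies 19 mm behind it; z points along the fingers, y is the line along which they close (so a half turn about z gives the same grasp; the last joint's range is limited). The gripper opens to 85 mm and grips with 20 to 120 N. Pads are 22 mm wide; open, the fingers measure 114 mm over their backs; the gripper's body (76 mm by 85 mm) begins 54 mm behind the grasp point. The pads swing forward as they close: fully open they stand 13 mm farther back than shut.
Start: joints at [-1.306, 0.477, 0.022, 1.555, -0.011, 1.109, -0.083], TCP at [0.246, 0.629, 0.231] pointing down, gripper open.
Joint ranges: [-2.96, 2.96], [-0.34, 2.1], [-1.41, 1.46], [0.24, 2.44], [-1.37, 4.51], [0.17, 1.92], [-2.96, 2.96]. Speed limits (rad/s): [2.39, 2.39, 3.14, 3.14, 3.14, 3.14, 3.14].

## Interface

Orientations are given as a rotation vector (axis times angle).
In Python, from bench import monitor, optics, r gives the robot as it stands.
- The arm moves only by the shell command python3 -m crank 'ROWS' [OPENING] [FORCE]. ROWS is JSON, a list of rows, each a list of 2 entries, a list of its own where there are three numbers: the shift along the tool's x, y, z in cm, then the turn, a rotation vector about the tool's x, y, z in rad. A call has 1 to 5 rows; each row shifts and turns the commanded pose from where the row before left it, along the tool's axes as they then stand; what a row does not reach is not made up. A row lasts 1/10 s, in which the tool goes at most 50 mm and 8.59 degrees, less where a joint would pass 70% of its speed; a pose out of reach is approached as far as the arm can. A call is refused whole if a number of a shift passes 5 or a number of a turn 0.15, either way. A call with a gripper value outside its range is refused whole. OPENING is the finger opening in cm, from 0 to 8.54, set as the call begins (- or left out, the last holds). The fingers move at their own pace and stop on an object; FORCE is the grip in N (left out, the last holds). Time passes only in rows, so rows that do not move let the fingers close. It gives the time, the measured TCP pose, the force, the opening and the grip force at its end, in the units of the state.
- monitor.get_obs(): the state, without advancing time (a new reading comes with each control period).
- optics.grab_frame(name): name is "side" or "top"; returns (picture, depth): 420x560x3 uint8, red, green, blue; 420x560 float32, m along the optical axis (not along the pixel's ray), 0 where there is no reading.
- optics.camera_model(name): a dict with "vertical_fov" (degrees; the focal length in pixels is half the picture's height over the tangent of half this angle, whatever the lens; pixels are square), "cx", "cy" (the principal point, pixels), "R" (3x3) and "t" (3): a world point X has camera coordinates R X + t. Camera axes: x right, y down, z forward; pixel columns grow to the right and rows downward; lengths in m; the calibration is good to about 2 mm. A picture is of the moment at which its call begins. camera_model takes no time and is no camera call.
- r.hand_in(): hands the job in; it is judged then, once.
The state is a dict: "clock": time; "joints": joint angles; "qvel": joint speeds; "tau": joint torques, N m; "tcp_pos": TCP position; "orientation": TCP orientation; "contact_force": force on the tool from outside, world axes, zero at the start; "moment": the same for the moment, N m; "grip_width": finger opening in m; "gripper_force": force on a finger pad.
Only numpy, scipy, OpenCV 4.12 (cv2) and the standard library are available. Lean on these libraries where they do the work, as an engineer would, in place of code of your own. Each camera call takes 0.05 s, during which the arm holds its last target. There are 200 camera calls.

## Working session

There is one attempt and no reset: what is moved stays moved. The work goes in short steps, Python scripts to look and compute and a shell command to move; the robot and the scene stay as the last step left them, time stands still between calls to the robot, and variables do not carry over. Pictures are saved under pics/ and viewed, at most 10 in all, crops included, and the job is handed in when it is done.

```bash
ls; mkdir -p pics; python3 - <<'E'
from bench import monitor, optics, r
import cv2, numpy as np
for n in("side","top"):
    p,d=optics.grab_frame(n); cv2.imwrite(f"pics/{n}0.png",p[:,:,::-1]); np.save(f"pics/{n}0.npy",d); np.save(f"pics/{n}0rgb.npy",p)
    print(n,optics.camera_model(n), (d>0).mean())
print(monitor.get_obs())
E
```

```text
pics
side {'vertical_fov': 47.22098178483007, 'cx': 279.4688806189011, 'cy': 209.5464582389128, 'R': array([[ 0.73838917, -0.6743296 , -0.00781138],
       [-0.40371379, -0.43272802, -0.80607794],
       [ 0.54018201,  0.59835278, -0.59175784]]), 't': array([-0.37018612,  0.31046409,  0.94607278])} 0.9961352040816327
top {'vertical_fov': 54.74193260605861, 'cx': 278.8710728768521, 'cy': 208.27296559139825, 'R': array([[-0.05804463, -0.99829711, -0.00580572],
       [-0.97767208,  0.05801998, -0.2019678 ],
       [ 0.20196072, -0.00604706, -0.97937495]]), 't': array([0.00498961, 0.54432782, 1.20763133])} 0.9961649659863946
{'clock': 0.1, 'joints': array([-1.30610303,  0.47772914,  0.02235912,  1.55633125, -0.01151451,
        1.1092858 , -0.08310928]), 'qvel': array([ 2.02365843e-03, -8.93178506e-04, -3.07061754e-04, -3.03658132e-03,
       -1.11584158e-03,  7.28005222e-04,  8.24847757e-05]), 'tau': array([ 4.20767828e-03, -5.97766507e+01,  1.61374222e+00, -2.81957871e+01,
        1.28311824e-02,  5.09069388e-03, -3.34675622e-05]), 'tcp_pos': array([0.24567277, 0.62814692, 0.2304244 ]), 'orientation': array([-5.82177643e-01, -3.08698483e+00,  2.53533710e-03]), 'contact_force': array([ 0.35942445, -0.55282268, -0.79528419]), 'moment': array([ 0.0041129 ,  0.02335615, -0.01048481]), 'gripper_force': 0.0, 'grip_width': 0.08566652700707311}
```

View pics/top0.png

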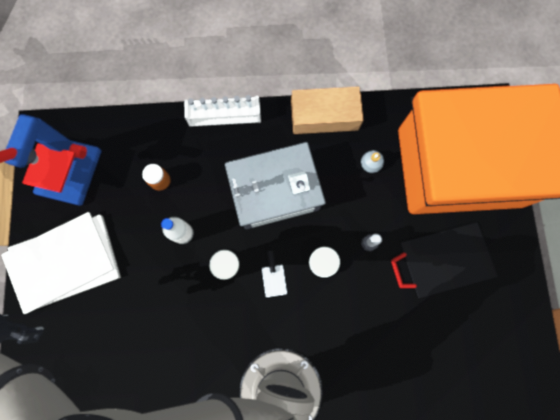

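View pics/side0.png

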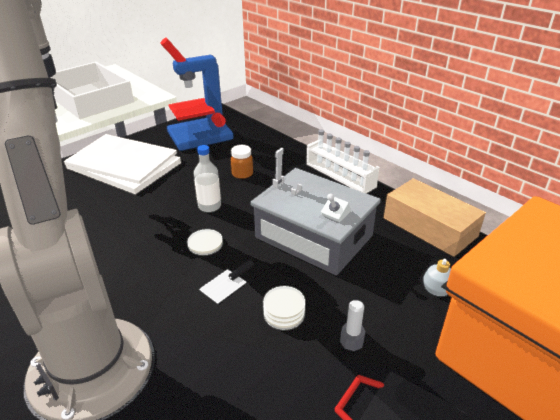

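The top view shows the chest lid at about (275,185). The clamp bar is near upright at (237,185), the nipple block is at (300,183) and the cartridge at (373,241). The side view shows the bar standing at (279,165), the nipple at (335,203) and the cartridge at (354,325).

```bash
cat > h.py <<'E'
import numpy as np, cv2
from bench import monitor, optics, r
def cloud(n, p=None, d=None):
    if p is None: p,d=optics.grab_frame(n)
    c=optics.camera_model(n); f=210/np.tan(np.radians(c['vertical_fov']/2))
    v,u=np.mgrid[:420,:560]
    P=np.stack([(u-c['cx'])/f*d,(v-c['cy'])/f*d,d],-1)
    W=(P-c['t'])@c['R']
    W[d==0]=np.nan
    return p,W
def proj(n,X):
    c=optics.camera_model(n); f=210/np.tan(np.radians(c['vertical_fov']/2))
    q=c['R']@np.asarray(X)+c['t']; return f*q[:2]/q[2]+[c['cx'],c['cy']]
E
python3 - <<'E'
from h import *
np.set_printoptions(precision=4,suppress=True)
for n in("side","top"):
    p,W=cloud(n,np.load(f"pics/{n}0rgb.npy"),np.load(f"pics/{n}0.npy"))
    x,y,z=W[...,0],W[...,1],W[...,2]
    v,u=np.mgrid[:420,:560]
    box=(u>215)&(u<335)&(v>135)&(v<235) if n=="top" else (u>240)&(u<390)&(v>140)&(v<270)
    lid=box&(abs(z-0.12)<0.008)
    k,l,s,c=cv2.connectedComponentsWithStats(lid.astype(np.uint8)); i=1+np.argmax(s[1:,4]); m=l==i
    R=cv2.minAreaRect(W[m][:,:2].astype(np.float32)); print(n,'lid',R,'z',np.median(z[m]),m.sum())
    hi=box&(z>0.128)
    k,l,s,c=cv2.connectedComponentsWithStats(hi.astype(np.uint8))
    for j in range(1,k):
        if s[j,4]>3: Q=W[l==j]; print(' comp',s[j],Q.mean(0),Q[Q[:,2].argmax()],Q.min(0),Q.max(0))
    cb=(u>355)&(u<390)&(v>225)&(v<256) if n=="top" else (u>335)&(u<370)&(v>295)&(v<352)
    for a,b in((.01,.03),(.045,.07),(.07,.1),(.104,.12)):
        m=cb&(z>a)&(z<b)
        if m.sum()>3: Q=W[m]; print(' cart',a,m.sum(),Q.mean(0),Q.min(0),Q.max(0),cv2.minEnclosingCircle(Q[:,:2].astype(np.float32)))
    b=(z[290:330,330:345] if n=="top" else z[350:380,200:260]); print('bench z',np.nanmedian(b))
E
```

```text
side lid ((0.6083622574806213, -0.016482681035995483), (0.20400333404541016, 0.26151609420776367), 11.639236450195312) z 0.11947791596433793 4559
 comp [273 148  11  38 236] [0.5838 0.0924 0.1745] [0.5783 0.087  0.2267] [0.5679 0.086  0.1285] [0.601  0.1013 0.2267]
 comp [297 184   5   4  17] [0.6097 0.0432 0.1328] [0.6063 0.0472 0.1367] [0.605  0.038  0.1286] [0.6144 0.0486 0.1367]
 comp [291 188   5   6  20] [0.5831 0.0373 0.1328] [0.5811 0.0356 0.1387] [0.5795 0.0318 0.1282] [0.588  0.0455 0.1387]
 comp [321 194  30  26 462] [ 0.5908 -0.0967  0.1478] [ 0.5664 -0.0961  0.1936] [ 0.5642 -0.1188  0.128 ] [ 0.6324 -0.0653  0.1936]
 cart 0.01 163 [ 0.4104 -0.3158  0.021 ] [ 0.3988 -0.33    0.0102] [ 0.4428 -0.282   0.03  ] ((0.4229923188686371, -0.3064887225627899), 0.024967387318611145)
 cart 0.045 123 [ 0.4154 -0.3118  0.0577] [ 0.4089 -0.3203  0.0451] [ 0.4301 -0.2946  0.0695] ((0.42240750789642334, -0.3067381978034973), 0.014420969411730766)
 cart 0.07 157 [ 0.4153 -0.3116  0.0852] [ 0.408  -0.3206  0.0702] [ 0.4321 -0.2938  0.1   ] ((0.4225349724292755, -0.3065798878669739), 0.014
[... 809 characters left out ...]
344 0.1293] [0.5864 0.0436 0.1405]
 cart 0.01 31 [ 0.417  -0.2899  0.0225] [ 0.4001 -0.3226  0.0109] [ 0.4397 -0.2803  0.0296] ((0.42245322465896606, -0.301177442073822), 0.022986875846982002)
 cart 0.045 19 [ 0.4193 -0.2953  0.0572] [ 0.4098 -0.3108  0.045 ] [ 0.4354 -0.2906  0.0675] ((0.42318814992904663, -0.30314648151397705), 0.01450045220553875)
 cart 0.07 25 [ 0.4196 -0.2948  0.0854] [ 0.4101 -0.3106  0.0729] [ 0.4363 -0.29    0.0991] ((0.42360568046569824, -0.3035542368888855), 0.014626113697886467)
 cart 0.104 78 [ 0.424  -0.3038  0.1093] [ 0.4117 -0.3182  0.1041] [ 0.4366 -0.2907  0.1151] ((0.4239735007286072, -0.3048134446144104), 0.014609260484576225)
bench z 7.941999207685848e-05
```

```bash
cat > fr.py <<'E'
from h import *
from scipy.spatial.transform import Rotation as Ro
np.set_printoptions(precision=4,suppress=True)
a=np.radians(11.62); C=np.array([.609,-.016,0]); A=np.array([[np.cos(a),-np.sin(a),0],[np.sin(a),np.cos(a),0],[0,0,1]])
def st():
    o=monitor.get_obs(); T=Ro.from_rotvec(o['orientation']).as_matrix(); return o,o['tcp_pos'],T
E
python3 - <<'E'
from fr import *
p,W=cloud("top",np.load("pics/top0rgb.npy"),np.load("pics/top0.npy"))
for n,(a0,b0,c0,d0) in dict(bottle=(155,210,200,245),jar=(135,160,175,195)).items():
    Q=W[b0:d0,a0:c0].reshape(-1,3); Q=Q[Q[:,2]>.05]; print(n,Q.mean(0),Q.min(0),Q.max(0))
print((A@[0,.165,0]+C))
E
python3 -m crank '[[[0,0,-2],[0,0,0.142]],[[0,0,-2],[0,0,0.142]],[[0,0,-2],[0,0,0.142]],[[0,0,-2],[0,0,0.142]],[[0,0,-2],[0,0,0.142]]]' 0 30
python3 -m crank '[[[0,0,0],[0,0,0.142]],[[0,0,0],[0,0,0.145]],[[0,0,0],[0,0,0]]]'
```

```text
bottle [0.484  0.2764 0.1322] [0.4577 0.2529 0.0504] [0.5229 0.3199 0.1945]
jar [0.6666 0.3559 0.0784] [0.6382 0.3276 0.0509] [0.7004 0.3883 0.0924]
[0.5758 0.1456 0.    ]
clock: 0.6
tcp_pos: [0.2457, 0.6283, 0.3315]
orientation: [1.627, 2.687, -0.002]
contact_force: [-0.3, 0.0, 0.0]
grip_width: 0.0122
gripper_force: 0.0
clock: 0.9
tcp_pos: [0.2456, 0.6285, 0.3309]
orientation: [1.988, 2.432, -0.001]
contact_force: [-1.5, 0.2, -0.6]
grip_width: 0.0002
gripper_force: 0.0
```

```bash
python3 -m crank '[[[-2,0.8,0],[0,0,0]],[[-3.5,1.5,0],[0,0,0]],[[-3.5,1.5,0],[0,0,0]],[[-3.5,1.5,0],[0,0,0]],[[-3.5,1.5,0],[0,0,0]]]' >/dev/null
python3 -m crank '[[[-3.6,1.5,0],[0,0,0]],[[-3.6,1.5,0],[0,0,0]],[[-3.6,1.5,0],[0,0,0]],[[-3.6,1.5,0],[0,0,0]],[[-3.6,1.5,0],[0,0,0]]]' >/dev/null
python3 -m crank '[[[-3.6,1.5,0],[0,0,0]],[[-3.6,1.5,0],[0,0,0]],[[-3.6,1.5,0],[0,0,0]],[[-3.6,1.5,0],[0,0,0]],[[-3.6,1.5,0],[0,0,0]]]' >/dev/null
python3 -m crank '[[[-1.5,0.6,0],[0,0,0]],[[0,0,0],[0,0,0]],[[0,0,0],[0,0,0]]]'
python3 -c "
from fr import *
o,p,T=st(); print('chest frame',A.T@(p-C)); print(T)
img,W=cloud('side'); cv2.imwrite('pics/a.png',img[:,:,::-1])"
```

```text
clock: 2.7
tcp_pos: [0.5717, 0.1498, 0.3309]
orientation: [-1.984, -2.435, 0.001]
contact_force: [-0.7, 0.2, 0.7]
grip_width: -0.0001
gripper_force: 0.0
chest frame [-0.0032  0.1699  0.3309]
[[-0.202   0.9794 -0.001 ]
 [ 0.9794  0.202   0.0002]
 [ 0.0004 -0.001  -1.    ]]
```

View pics/a.png

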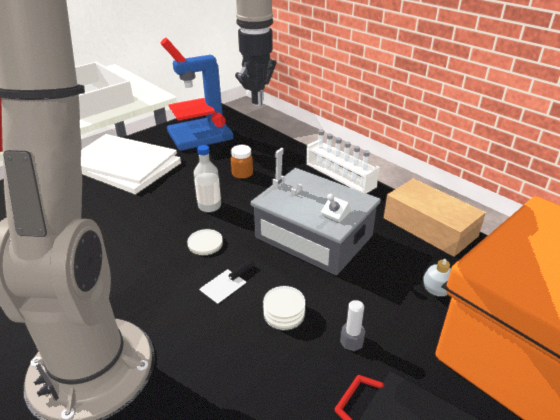

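The picture shows the closed fingertips at (260,103), above and to the left of the upright bar at (279,165). The way down is clear.

```bash
python3 -m crank '[[[0,0.3,3],[0,0,0]],[[0,0,3],[0,0,0]],[[0,0,3],[0,0,0]],[[0,0,3],[0,0,0]],[[0,0,2.5],[0,0,0]]]' >/dev/null
python3 -m crank '[[[-1.5,0,0],[0,0,0]],[[-1.5,0,0],[0,0,0]],[[-1,0,0],[0,0,0]],[[-1,0,0],[0,0,0]],[[-1,0,0],[0,0,0]]]' | grep -E 'pos|force'
python3 -m crank '[[[-1,0,0],[0,0,0]],[[-1,0,0],[0,0,0]],[[-1,0,0],[0,0,0]],[[-1,0,0],[0,0,0]],[[-1,0,0],[0,0,0]]]' | grep -E 'pos|force'
python3 -c "
from fr import *
o,p,T=st(); print('chest frame',A.T@(p-C), A.T@o['contact_force'])
img,W=cloud('side'); cv2.imwrite('pics/b.png',cv2.resize(img[100:270,200:420,::-1],None,fx=3,fy=3))"
```

```text
tcp_pos: [0.5877, 0.0906, 0.1874]
contact_force: [-0.5, 1.9, -0.6]
gripper_force: 0.7
tcp_pos: [0.5972, 0.0409, 0.1863]
contact_force: [0.9, 1.7, 0.3]
gripper_force: 0.3
chest frame [-0.0001  0.0581  0.1863] [1.2753 1.4931 0.2712]
```

View pics/b.png

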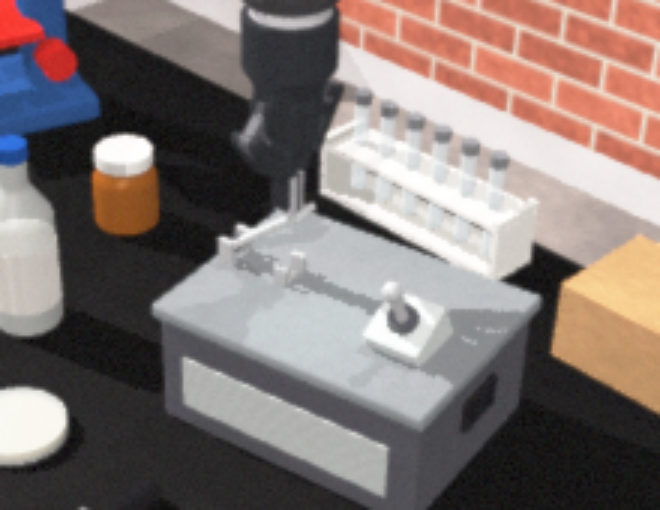

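The bar, from (235,245) to (312,208) in the crop, has swung in to about 0.7 rad and the fingertips are behind it. Next I press it down along a diagonal.

```bash
python3 -m crank '[[[-0.6,0,1],[0,0,0]],[[-0.6,0,1],[0,0,0]],[[-0.6,0,1],[0,0,0]],[[-0.6,0,1],[0,0,0]],[[-0.4,0,0.6],[0,0,0]]]' | grep -E 'pos|force'
python3 -m crank '[[[0,0,0.4],[0,0,0]],[[0,0,0.1],[0,0,0]],[[0,0,0.1],[0,0,0]],[[0,0,0],[0,0,0]]]' | grep -E 'pos|force'

```

```text
tcp_pos: [0.602, 0.0138, 0.1387]
contact_force: [-0.3, -0.3, -0.4]
gripper_force: 0.3
tcp_pos: [0.6025, 0.0135, 0.135]
contact_force: [-3.1, -2.6, 6.1]
gripper_force: 3.2
```

```bash
python3 -m crank '[[[0,0,0.1],[0,0,0]],[[0,0,0.1],[0,0,0]],[[0,0,0],[0,0,0]]]' | grep -E 'pos|force'
python3 -m crank '[[[0,0,-2],[0,0,0]],[[0,0,-3],[0,0,0]],[[0,0,-3],[0,0,0]],[[0,0,-3],[0,0,0]],[[0,0,-3],[0,0,0]]]' 6 |grep pos
python3 -c "
from fr import *
o,p,T=st(); print('chest frame',A.T@(p-C))
img,W=cloud('side')
Q=(W.reshape(-1,3)-C)@A; m=(abs(Q[:,0])<.007)&(Q[:,1]>.022)&(Q[:,1]<.11)&(Q[:,2]>.11)&(Q[:,2]<.3); Q=Q[m]
print(len(Q)); print(np.polyfit(Q[:,1],Q[:,2],1), Q[np.argsort(Q[:,1])][::6])
cv2.imwrite('pics/c.png',cv2.resize(img[100:270,200:420,::-1],None,fx=3,fy=3))"
```

```text
tcp_pos: [0.6026, 0.0135, 0.1347]
contact_force: [-8.3, -1.8, 19.7]
gripper_force: 10.0
tcp_pos: [0.6026, 0.0149, 0.2737]
chest frame [-0.0001  0.0316  0.2737]
173
[0.0096 0.1288] [[ 0.      0.0223  0.1305]
 [ 0.0026  0.0241  0.1343]
 [-0.0024  0.0268  0.1331]
 [ 0.0049  0.0287  0.1343]
 [-0.003   0.0324  0.1342]
 [-0.0021  0.036   0.1353]
 [ 0.0001  0.0401  0.1173]
 [-0.0055  0.0427  0.1316]
 [ 0.0045  0.0464  0.1337]
 [-0.0039  0.0499  0.1339]
 [ 0.0007  0.0527  0.1212]
 [-0.0047  0.0555  0.1352]
 [ 0.0013  0.0594  0.1213]
 [-0.0038  0.0622  0.1352]
 [-0.0001  0.0678  0.134 ]
 [-0.0069  0.0723  0.136 ]
 [-0.0058  0.0761  0.1187]
 [-0.0061  0.0791  0.133 ]
 [-0.0065  0.0819  0.1352]
 [-0.004   0.0837  0.1362]
 [ 0.0002  0.0866  0.1359]
 [ 0.0033  0.0888  0.1365]
 [-0.0065  0.0913  0.1286]
 [ 0.0011  0.0936  0.1205]
 [-0.0037  0.0965  0.1189]
 [-0.0047  0.0989  0.1216]
 [-0.0043  0.1024  0.12  ]
 [ 0.006   0.1066  0.1345]
 [-0.0002  0.1085  0.1217]]
```

View pics/c.png

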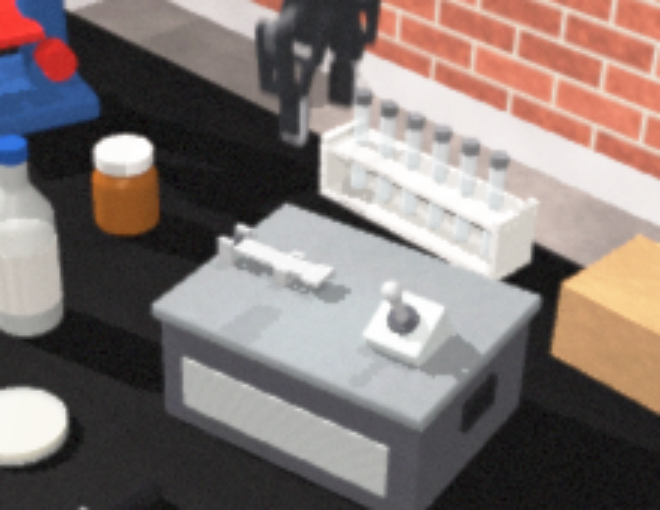

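The bar now lies flat in its catch from (240,245) to (325,275). Its top measures z ≈ 0.134–0.136, where 0.135 is expected. Next is the cartridge: first a check of what stands around it, and the nipple axis.

```bash
python3 - <<'E'
from fr import *
c=np.array([.4235,-.3055])
for n in("side","top"):
    p,W=cloud(n,np.load(f"pics/{n}0rgb.npy"),np.load(f"pics/{n}0.npy")); Q=W.reshape(-1,3)
    d=np.hypot(*(Q[:,:2]-c).T); m=(d>.035)&(d<.12)&(Q[:,2]>.012)
    print(n,m.sum(), Q[m][::max(1,m.sum()//8)])
    # nipple ball: points near the tip in the chest frame
    L=(Q-C)@A; m=(L[:,2]>.172)&(L[:,2]<.205)&(L[:,1]<-.03)&(L[:,1]>-.12)&(abs(L[:,0]+.04)<.05); B=L[m]
    f=np.linalg.lstsq(np.c_[2*B,np.ones(len(B))],(B**2).sum(1),rcond=None)[0]; print('ball',len(B),f[:3],np.sqrt(f[3]+f[:3]@f[:3]),B.mean(0),B.min(0),B.max(0))
    from scipy.optimize import least_squares
    s=least_squares(lambda q:np.linalg.norm(B-q,axis=1)-.008,B.mean(0)-[0,0,.004],loss='soft_l1',f_scale=.001); print(' fixed-r ball centre',s.x, s.cost)
    m=(abs(L[:,1]+.07)<.045)&(abs(L[:,0]+.02)<.06)&(L[:,2]>.124)&(L[:,2]<.165); print(' block',L[m].min(0),L[m].max(0),L[m].mean(0))
o,p,T=st(); print(T.T@(np.array([.4235,-.3055,.20])-p)*100)
E
```

```text
side 133 [[ 0.4014 -0.1877  0.0397]
 [ 0.3912 -0.195   0.0376]
 [ 0.3823 -0.198   0.0374]
 [ 0.3893 -0.1973  0.0254]
 [ 0.3922 -0.1947  0.0147]
 [ 0.3684 -0.2005  0.0286]
 [ 0.3751 -0.1999  0.0133]
 [ 0.3678 -0.388   0.0134]
 [ 0.3421 -0.3806  0.0123]]
ball 44 [-0.0503 -0.0703  0.1843] 0.009283520580186297 [-0.0547 -0.0718  0.1869] [-0.0601 -0.0784  0.173 ] [-0.0435 -0.0623  0.1936]
 fixed-r ball centre [-0.0515 -0.0702  0.1853] 2.9819285701768603e-05
 block [-0.0521 -0.0966  0.1241] [ 0.0059 -0.0451  0.1642] [-0.0318 -0.0761  0.1419]
top 53 [[ 0.4143 -0.4121  0.012 ]
 [ 0.3934 -0.1917  0.0362]
 [ 0.3798 -0.4078  0.0128]
 [ 0.3771 -0.4013  0.0123]
 [ 0.3809 -0.1936  0.0375]
 [ 0.3709 -0.3967  0.0148]
 [ 0.3681 -0.3901  0.0148]
 [ 0.3537 -0.3734  0.0122]
 [ 0.3408 -0.3813  0.0121]]
ball 27 [-0.0496 -0.0704  0.1836] 0.010342789396490644 [-0.0523 -0.069   0.1903] [-0.0595 -0.0754  0.1735] [-0.04   -0.0628  0.1967]
 fixed-r ball centre [-0.0514 -0.0703  0.1857] 2.6308976253740804e-05
 block [-0.0791 -0.1146  0.124 ] [ 0.0385 -0.0269  0.1641] [-0.0239 -0.0682  0.1434]
[-27.7454 -24.2673   7.6965]
```

```bash
python3 -m crank '[[[-2,-1.7,0],[0,0,0]],[[-3.2,-2.8,0],[0,0,0]],[[-3.2,-2.8,0],[0,0,0]],[[-3.2,-2.8,0],[0,0,0]],[[-3.2,-2.8,0],[0,0,0]]]' 6.5 >/dev/null
python3 -m crank '[[[-3.2,-2.8,0],[0,0,0]],[[-3.2,-2.8,0],[0,0,0]],[[-3.2,-2.8,1],[0,0,0]],[[-2,-2,2],[0,0,0]],[[-1.3,-1,2],[0,0,0]]]' >/dev/null
python3 -m crank '[[[0,0,2],[0,0,0]],[[0,0,0],[0,0,0]],[[0,0,0],[0,0,0]]]'
python3 - <<'E'
from fr import *
o,p,T=st()
n=T.T@(np.array([.4235,-.3055,.055])-p)*100; print(n); print(o['joints'])
E
```

```text
clock: 7.35
tcp_pos: [0.4201, -0.3051, 0.2025]
orientation: [-1.986, -2.434, 0.0]
contact_force: [-0.3, -0.5, -0.3]
grip_width: 0.0654
gripper_force: 0.0
[-0.1073  0.3236 14.7542]
[-0.0468  0.2942  0.6732  1.9894 -0.2271  0.9323  0.9436]
```

```bash
python3 -m crank '[[[-0.1,0.3,3],[0,0,0]],[[0,0,3],[0,0,0]],[[0,0,3],[0,0,0]],[[0,0,3],[0,0,0]],[[0,0,1.8],[0,0,0]]]' |grep -E 'pos|ct_f'
python3 -m crank '[[[0,0,0.9],[0,0,0]],[[0,0,0],[0,0,0]],[[0,0,0],[0,0,0]]]'|grep -E 'pos|force|width'
python3 -m crank '[[[0,0,0],[0,0,0]],[[0,0,0],[0,0,0]],[[0,0,0],[0,0,0]],[[0,0,0],[0,0,0]],[[0,0,0],[0,0,0]]]' 2 100
python3 -m crank '[[[0,0,0],[0,0,0]],[[0,0,0],[0,0,0]]]'
```

```text
tcp_pos: [0.424, -0.3049, 0.0635]
contact_force: [-0.1, 0.3, 0.5]
tcp_pos: [0.424, -0.3062, 0.0565]
contact_force: [0.5, -0.2, 0.1]
grip_width: 0.065
gripper_force: 0.0
clock: 8.65
tcp_pos: [0.4239, -0.3061, 0.0563]
orientation: [1.986, 2.432, 0.001]
contact_force: [0.1, 1.1, 6.9]
grip_width: 0.028
gripper_force: 97.5
clock: 8.85
tcp_pos: [0.4239, -0.3062, 0.0563]
orientation: [1.986, 2.432, 0.001]
contact_force: [0.2, 1.3, 7.0]
grip_width: 0.0279
gripper_force: 97.5
```

```bash
python3 -m crank '[[[0,0,-1],[0,0,0]],[[0,0,-3],[0,0,0]],[[0,0,-4],[0,0,0]],[[0,0,-4],[0,0,0]],[[0,0,-4],[0,0,0]]]' |grep -E 'pos|force|width'
python3 -m crank '[[[0,0,-4],[0,0,0]],[[0,0,-3],[0,0,0]],[[0,0,-2],[0,0,0]],[[1.5,1,0],[0,0,0]],[[2.5,2,0],[0,0,0]]]' >/dev/null
python3 -m crank '[[[2.5,2,0],[0,0,0]],[[2.5,2,0],[0,0,0]],[[2.5,2,0],[0,0,0]],[[2.5,2,0],[0,0,0]],[[2,1.6,0],[0,0,0]]]' >/dev/null
python3 -m crank '[[[1.7,0.5,0],[-0.1,0,0]],[[0,0,0],[-0.1,0,0]],[[0,0,0],[-0.1,0,0]],[[0,0,0],[-0.1,0,0]],[[0,0,0],[-0.1,0,0]]]' >/dev/null
python3 -m crank '[[[0,0,0],[0,0,0]],[[0,0,0],[0,0,0]],[[0,0,0],[0,0,0]]]'
cat > al.py <<'E'
from fr import *
n=A@[-np.sin(.5),0,np.cos(.5)]; tip=A@[-.0553,-.0702,.1925]+C
def rep(lat=0):
    o,p,T=st(); seat=p+T@[lat,0,.0263]
    print('seat->tip in tool cm',T.T@(tip-seat)*100,'turn',np.cross([0,0,1],T.T@-n),'q',o['joints'],'F tool',T.T@o['contact_force'])
    return p,T
E
python3 - <<'E'
from al import *
p,T=rep()
img,W=cloud('side'); a=cv2.resize(img[60:260,210:430,::-1],None,fx=1.8,fy=1.8)
img2,W2=cloud('top'); b=cv2.resize(img2[110:310,200:420,::-1],None,fx=1.8,fy=1.8)
cv2.imwrite('pics/d.png',np.hstack([a,b]))
np.save('pics/Ws.npy',W);np.save('pics/Wt.npy',W2)
E
```

```text
tcp_pos: [0.4217, -0.3055, 0.2167]
contact_force: [1.1, -0.9, -4.2]
grip_width: 0.0285
gripper_force: 99.0
clock: 11.15
tcp_pos: [0.5167, -0.1059, 0.3058]
orientation: [1.754, 2.15, 0.547]
contact_force: [0.0, 0.5, -4.3]
grip_width: 0.0282
gripper_force: 100.4
seat->tip in tool cm [-0.0606 -0.7482  9.8671] turn [-0.0013  0.0009  0.    ] q [-0.4272 -0.107   0.5952  2.1708 -0.2101  0.6034  0.5272] F tool [ 0.446  -1.9944  3.8608]
```

View pics/d.png

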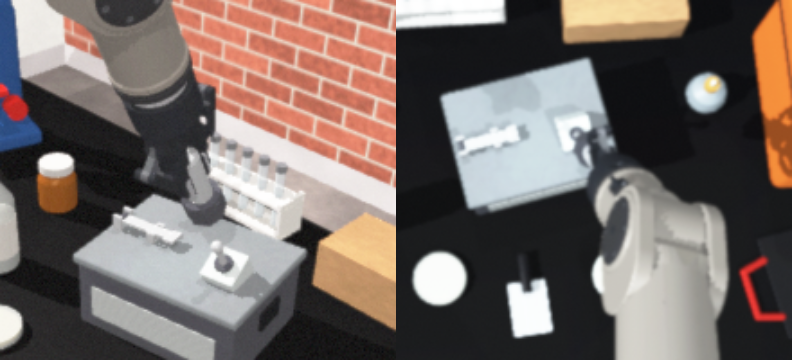

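Left (side view): the tilted cartridge's coupler is at (203,205), above and behind the nipple head at (215,247). Now I check how the coupler sits in the grip from the depth points.

```bash
python3 - <<'E'
from al import *
from scipy.optimize import least_squares
p,T=rep()
for k in('s','t'):
    L=(np.load(f'pics/W{k}.npy').reshape(-1,3)-p)@T
    m=(L[:,2]>.028)&(L[:,2]<.052)&(np.hypot(L[:,0],L[:,1])<.035); B=L[m]; print(k,len(B))
    if len(B)<10: continue
    for r0 in(.0235,.0243):
        s=least_squares(lambda q:np.hypot(B[:,0]-q[0]-q[2]*(B[:,2]-.04),B[:,1]-q[1]-q[3]*(B[:,2]-.04))-r0,[0,0,0,0],loss='soft_l1',f_scale=.001); print(r0,s.x,s.cost)
    E=L[(np.hypot(L[:,0],L[:,1])<.03)&(L[:,2]>0)&(L[:,2]<.08)]; print('end z',np.percentile(E[:,2],[90,97,99]))
    m=(L[:,2]>.1)&(L[:,2]<.135)&(np.hypot(L[:,0],L[:,1])<.025); print(' nipple pts',m.sum(),L[m].mean(0),L[m].min(0))
E
```

```text
seat->tip in tool cm [-0.047  -0.7618  9.8459] turn [-0.001   0.0012  0.    ] q [-0.4271 -0.1066  0.5951  2.171  -0.2105  0.6025  0.5276] F tool [-0.0233 -1.2056  3.9793]
s 149
0.0235 [ 0.0008 -0.      0.005   0.0005] 5.773253189489493e-05
0.0243 [ 0.0015  0.0006  0.008  -0.0017] 6.0351820718929875e-05
end z [0.0493 0.0538 0.056 ]
 nipple pts 40 [-0.0016 -0.0097  0.1291] [-0.0074 -0.016   0.1237]
t 34
0.0235 [ 0.0007  0.     -0.0234  0.0644] 1.025124777874955e-05
0.0243 [ 0.     -0.0006 -0.0339  0.0745] 1.015212307511339e-05
end z [0.0471 0.0539 0.0547]<stdin>:11: RuntimeWarning: Mean of empty slice.
  ret = um.true_divide(
Traceback (most recent call last):
ValueError: zero-size array to reduction operation minimum which has no identity
```

```bash
python3 -m crank '[[[-0.1,-0.76,0],[0,0,0]],[[0,0,2],[0,0,0]],[[0,0,2],[0,0,0]],[[0,0,2],[0,0,0]],[[0,0,0],[0,0,0]]]' >/dev/null
python3 -m crank '[[[0,0,0],[0,0,0]],[[0,0,0],[0,0,0]]]' |grep -E 'clock|pos|force|width'
python3 - <<'E'
from al import *
p,T=rep(.0007)
img,W=cloud('side'); L=(W.reshape(-1,3)-p)@T
m=(L[:,2]>.06)&(L[:,2]<.075)&(np.hypot(L[:,0],L[:,1])<.02); print('ball pts',m.sum(),L[m].mean(0) if m.any() else '')
a=cv2.resize(img[100:240,240:410,::-1],None,fx=4,fy=4); cv2.imwrite('pics/e.png',a)
E
```

```text
clock: 11.95
tcp_pos: [0.5379, -0.1032, 0.2498]
contact_force: [0.7, 0.1, -4.5]
grip_width: 0.0284
gripper_force: 100.2
seat->tip in tool cm [0.0234 0.0471 3.9244] turn [ 0.0008  0.0012 -0.    ] q [-0.4623  0.0324  0.6748  2.2131 -0.4706  0.4822  0.7811] F tool [-0.0425 -1.5777  4.3133]
ball pts 0
```

View pics/e.png

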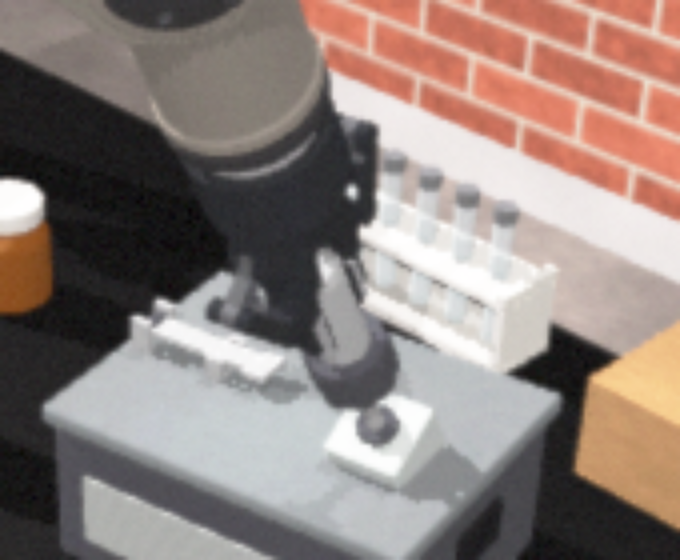

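The coupler's rim at (352,380) is just above the nipple bush at (378,425), and the head is hidden behind the coupler. The measured offset is under 0.5 mm, so I move in gently and watch the force.

```bash
python3 -m crank '[[[0,0.05,0.5],[0,0,0]],[[0,0,0.5],[0,0,0]],[[0,0,0.5],[0,0,0]],[[0,0,0.4],[0,0,0]],[[0,0,0],[0,0,0]]]' |grep -E 'force'
python3 -c "from al import *; rep(.0007)"
python3 -m crank '[[[0,0,0.3],[0,0,0]],[[0,0,0.3],[0,0,0]],[[0,0,0],[0,0,0]]]' |grep -E 'force'
python3 -c "from al import *; rep(.0007)"
```

```text
contact_force: [-0.4, 1.3, -4.5]
gripper_force: 100.2
seat->tip in tool cm [-0.035   0.0969  1.8867] turn [-0.0014  0.0008  0.    ] q [-0.4421  0.0884  0.6631  2.2163 -0.583   0.4562  0.8836] F tool [ 1.3622 -2.2633  3.8391]
contact_force: [-0.2, -0.2, -4.9]
gripper_force: 100.2
seat->tip in tool cm [-0.0302  0.061   1.3208] turn [-0.0006  0.0008  0.    ] q [-0.4326  0.1038  0.6555  2.2166 -0.617   0.4488  0.9146] F tool [-0.1889 -2.5389  4.2488]
```

```bash
for i in 1; do python3 -m crank '[[[0,0.05,0.2],[0,0,0]],[[0,0,0.2],[0,0,0]],[[0,0,0.2],[0,0,0]],[[0,0,0],[0,0,0]]]' |grep -E 'force'; done
python3 -c "from al import *; rep(.0007)"
python3 -m crank '[[[0,0,0.2],[0,0,0]],[[0,0,0.2],[0,0,0]],[[0,0,0.2],[0,0,0]],[[0,0,0],[0,0,0]]]' |grep -E 'force'
python3 -c "from al import *; rep(.0007)"
python3 -m crank '[[[0,0,0.1],[0,0,0]],[[0,0,0.1],[0,0,0]],[[0,0,0.1],[0,0,0]],[[0,0,0],[0,0,0]]]' |grep -E 'force'
python3 -c "from al import *; rep(.0007)"
```

```text
contact_force: [-5.9, -1.4, 4.4]
gripper_force: 101.1
seat->tip in tool cm [-0.0022 -0.0345  0.7817] turn [ 0.0006  0.0005 -0.    ] q [-0.4218  0.119   0.6467  2.2153 -0.65    0.4428  0.9441] F tool [-0.204  -3.2498 -6.7723]
contact_force: [-0.3, 0.2, -5.5]
gripper_force: 100.4
seat->tip in tool cm [ 0.0044 -0.0373  0.1799] turn [ 0.0007  0.0007 -0.    ] q [-0.4098  0.1346  0.6356  2.2153 -0.6831  0.4354  0.9739] F tool [ 0.2029 -2.8351  4.7019]
contact_force: [-5.1, -0.2, 4.0]
gripper_force: 101.1
seat->tip in tool cm [-0.0183 -0.0189 -0.1323] turn [ 0.0001  0.0004 -0.    ] q [-0.4037  0.1425  0.6295  2.2153 -0.6989  0.4322  0.9883] F tool [ 0.8362 -2.4769 -5.8736]
```

```bash
for k in 1; do python3 -m crank '[[[0,0,0.1],[0,0,0]],[[0,0,0.1],[0,0,0]],[[0,0,0.1],[0,0,0]],[[0,0,0],[0,0,0]],[[0,0,0],[0,0,0]]]' |grep -E 'force'; done
python3 -c "from al import *; rep(.0007)"
python3 -m crank '[[[0,0,0.1],[0,0,0]],[[0,0,0.1],[0,0,0]],[[0,0,0.1],[0,0,0]],[[0,0,0],[0,0,0]],[[0,0,0],[0,0,0]]]' |grep -E 'force'
python3 -c "from al import *; rep(.0007)"
python3 -m crank '[[[0,0,0],[0,0,0]],[[0,0,0],[0,0,0]],[[0,0,0],[0,0,0]]]' 2 120 |grep -E 'clock|force|width'
python3 -c "from al import *; rep(.0007)"
```

```text
contact_force: [-7.8, -0.1, 4.5]
gripper_force: 101.3
seat->tip in tool cm [-0.0152 -0.0205 -0.4118] turn [ 0.0004  0.0003 -0.    ] q [-0.3973  0.1496  0.6234  2.2153 -0.7148  0.4289  1.0026] F tool [ 1.4292 -4.6009 -7.6736]
contact_force: [-7.2, 0.1, 6.9]
gripper_force: 101.4
seat->tip in tool cm [-0.0139 -0.0191 -0.7052] turn [ 0.0005  0.0002 -0.    ] q [-0.3907  0.157   0.617   2.2151 -0.7306  0.4255  1.0168] F tool [ 1.5702 -2.9006 -9.4128]
clock: 15.3
contact_force: [-7.7, 0.3, 5.9]
grip_width: 0.0277
gripper_force: 117.0
seat->tip in tool cm [-0.0169 -0.0205 -0.7026] turn [ 0.0005  0.0002 -0.    ] q [-0.3907  0.1569  0.617   2.2151 -0.7306  0.4255  1.0168] F tool [ 1.8021 -3.791  -8.7499]
```

```bash
for k in 1; do python3 -m crank '[[[0,0,0.1],[0,0,0]],[[0,0,0],[0,0,0]],[[0,0,0],[0,0,0]]]' |grep -E 'ct_f'; done
python3 -c "from al import *; rep(.0007)"
python3 -m crank '[[[0,0,0.1],[0,0,0]],[[0,0,0],[0,0,0]],[[0,0,0],[0,0,0]]]' |grep -E 'ct_f'
python3 -c "from al import *; rep(.0007)"
```

```text
contact_force: [-8.2, 0.9, 5.1]
seat->tip in tool cm [-0.0157 -0.022  -0.803 ] turn [ 0.0005  0.0002 -0.    ] q [-0.3885  0.1594  0.6147  2.215  -0.7358  0.4244  1.0215] F tool [ 2.5599 -4.4444 -8.2046]
contact_force: [-7.5, 0.0, 5.9]
seat->tip in tool cm [-0.0157 -0.0217 -0.9002] turn [ 0.0005  0.0001 -0.    ] q [-0.3862  0.1619  0.6125  2.2149 -0.741   0.4233  1.0262] F tool [ 1.4983 -3.6069 -8.6682]
```

```bash
python3 - <<'E'
from al import *
from scipy.optimize import least_squares
p,T=rep(.0007)
img,W=cloud('side'); L=(W.reshape(-1,3)-p)@T
B=L[(L[:,2]>.026)&(L[:,2]<.05)&(np.hypot(L[:,0],L[:,1])<.035)]
print(len(B),least_squares(lambda q:np.hypot(B[:,0]-q[0],B[:,1]-q[1])-.0235,[0,0],loss='soft_l1',f_scale=.001).x)
E=L[(np.hypot(L[:,0],L[:,1])<.028)&(L[:,2]>0)]; h=np.histogram(E[:,2],np.arange(.01,.1,.004)); print(h[0])
img2,_=cloud('top'); b=cv2.resize(img2[60:320,120:420,::-1],None,fx=1.3,fy=1.3)
a=cv2.resize(img[110:255,240:410,::-1],None,fx=2.33,fy=2.33)[:338]; b=b[:338]
cv2.imwrite('pics/f.png',np.hstack([a[:min(len(a),len(b))],b[:min(len(a),len(b))]]))
E
```

```text
seat->tip in tool cm [-0.0157 -0.0217 -0.9002] turn [ 0.0005  0.0001 -0.    ] q [-0.3862  0.1619  0.6125  2.2149 -0.741   0.4233  1.0262] F tool [ 1.4983 -3.6069 -8.6682]
126 [ 0.0008 -0.0001]
[10 10 44 84 29 22 17 19 22 17 17 11  2  0 19 89 33 11 13  9 11 10]
```

View pics/f.png

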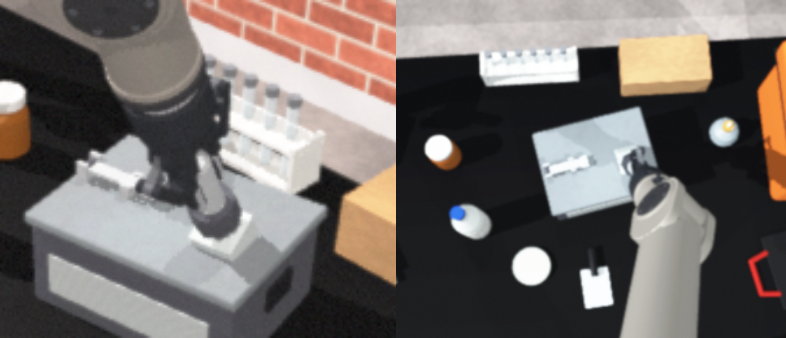

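The coupler is seated over the nipple at (215,225). Its end is still about 56 mm ahead of the TCP, so the cartridge has not slipped. The bar is flat at (120,178), and the bottle, jar, lamp, dish and spatula stand where they were.

```bash
python3 -c "
from bench import r
print(r.hand_in())"
```

```text
the job is handed in; nothing more can be done
None
```

The job is handed in: the clamp bar lies flat in its catch, the cartridge is snapped onto the nipple and still gripped at about 117 N, and the nipple is held in an estimated 8–9 mm of its 10 mm travel.

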